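# Lock the rear cap on a work lamp

### The job

Fit the loose round cap on the rear opening of the work lamp: find the slots for its lugs, press it in against the sprung sealing ring and twist it clockwise, seen from above, about a quarter turn until it clicks locked, then let go. Be gentle, do not force the cap against the lamp, and leave the other things on the bench where they are.

Things in the scene. Friction and masses are not known exactly. Their poses are not given: they have to be found in the camera images.
- cap: Loose black plastic bayonet cap, about 80 g, standing upright on the bench. Origin: centre of its underside, z up its axis. Round stem 33 mm in diameter, z 0 to 18 mm, its lowest 5 mm tapered to 28 mm; round flange 64 mm in diameter, z 18 to 24 mm; upright grip bar on top, along x. Half a turn about z leaves it the same.
- cap_bar (a point): Point on the cap's axis 40 mm above its underside, in the grip bar, where to hold and turn it; axes as the cap's. The bar is 12 mm thick (along y), 42 mm long (along x) and stands from 24 mm (the flange's top) to 51 mm above the underside.
- cap_lugs (a point): Point on the cap's axis 5 mm above its underside, level with the bottom of the two lugs; axes as the cap's. The lugs stand out of the stem along +x and -x, in line with the grip bar, to 23 mm from the axis; each is 8 mm wide and 4 mm high, the lower half tapered to 4 mm wide.
- lamp: Round work lamp of black plastic and aluminium, fixed lens-down on a square steel foot 112 mm wide, 81 mm high in all, its rear opening on top. Origin: centre of the foot's underside, on the bench; z up the lamp's axis. The slots of the opening lie only roughly along x: the collar was pressed in up to 0.5 rad to either side, not reported; look or feel for them.
- mouth (a point): Centre of the opening, on the lamp's axis at the top of the aluminium lip, 70 mm above the bench. Bore 37 mm; two opposite slots 12 mm wide reach 25 mm from the axis (a lug has about 0.1 rad to spare each way). The lip is 6 mm thick: the cap turns, clockwise from above only, when the lug bottoms are 10 mm or more below this point; at 13 mm the flange meets the lip hard.
- seal_top (a point): Centre of the rest height of the black sprung sealing ring round the opening, 80.5 mm above the bench (does not move with the ring). The ring is 57 to 68 mm in diameter; the cap's flange pushes it down: 2.5 N to start, 0.9 N more per mm, about 10 N where the lugs clear the lip. Left unlocked, the cap floats here with its underside 62.5 mm above the bench.
- cap_locked (a point): Where the cap's origin is when locked: on the lamp's axis, 58 mm above the bench; axes as the lamp's. The locking notches are centred 1.31 rad (75 degrees) clockwise of the slots, the hard stop is at 1.45 rad; anywhere from 1.17 to 1.45 rad the cap, once let up, springs up 3 mm from under the lip into the notches.
- relay: Black cube-shaped relay, 28 x 28 x 24 mm, on the bench; to be left alone. Origin: centre of its underside.
- spool: Small blue and grey spool of solder, 58 mm in diameter, 42 mm tall, standing on the bench; to be left alone. Origin: centre of its underside.
- dongle: Small blue and black plug-in box, 43 x 43 x 23 mm, on the bench; to be left alone. Origin: centre of its underside.
- cutters: Small side cutters with blue handles, 108 x 52 x 14 mm, lying on the bench; to be left alone. Origin: centre of its underside.
Things that resemble listed ones, but are neither listed nor needed, are in the scene too. Leave any green or pink look-alike of the cap alone.

How it is judged:
By the outcome, as a careful person would: the job done as asked, in the order asked, and still so for the second after the job is handed in, with the robot touching nothing.
It also fails if it takes over 72 s, if anything falls off the work surface, if the arm or the gripper's body presses on something with over 40 N, if the wrist force passes 120 N, or if a joint passes its speed limit or range.

### The arm

A 6-joint arm with a two-finger parallel gripper is mounted at the origin on the work surface; the furniture and walls round the work are solid. World frame = base frame: x ahead of the robot, y to its left, z up, the work surface at z = 0. Lengths are in m, angles in rad, forces in N, time in s.
With the tool pointing down it reaches from about 0.25 to 0.8 m from the base axis. Payload 3.9 kg.
Tool frame: the origin (TCP) lies on the centre line of the jaws, within the pads' length; the fingertips stand arm.nose_length ahead of it and the grasp point (between the pads) lies 8 mm behind it (arm.nose_length is the distance from the TCP to the fingertips, in m); y points along the fingers, z is the direction in which the jaws open and shut, and the axes are right-handed (so a half turn about y gives the same grasp; the last joint's range is limited). The gripper opens to 85 mm and grips with 20 to 120 N. Pads are 22 mm wide; open, the fingers measure 114 mm over their backs; the gripper's body (76 mm by 85 mm) begins 54 mm behind the grasp point. The pads swing forward as they close: fully open they stand 13 mm farther back than shut.
Start: joints at [-1.213, 0.26, -0.138, 1.173, 0, 1.571], TCP at [0.184, -0.492, 0.242] pointing down, gripper open.
Joint ranges: [-2.78, 2.78], [-0.83, 1.72], [-1.28, 1.37], [-1.9, 2.12], [-1.57, 1.48], [-3.14, 3.14]. Speed limits (rad/s): [2.57, 2.57, 3.14, 3.14, 3.14, 3.14].

### API

Orientations are given as [roll, pitch, yaw] about the fixed x, y, z axes, in that order (R = Rz(yaw) Ry(pitch) Rx(roll)).
In Python, from cell import get_state, optics, finish_job, arm gives the robot as it stands.
- The arm moves only by the tool arm_command, never from a script. Its argument "series" is a list of rows, each a list of 7 numbers: the turn, a rotation vector about the world's x, y, z in degrees, then the shift along the world's x, y, z in m, then the opening in per cent of the stroke, from 0 (shut) to 100 (fully open). A call has 1 to 20 rows; each row shifts and turns the commanded pose from where the row before left it; what a row does not reach is not made up. A row lasts 1/8 s, in which the tool goes at most 62.5 mm and 10.7 degrees, less where a joint would pass 70% of its speed; a pose out of reach is approached as far as the arm can. A call with a gripper value outside its range is refused whole. The fingers move at their own pace and stop on an object; the grip force is fixed at half the most. Time passes only in rows, so rows that do not move let the fingers close. It gives the time, the measured TCP pose, the force and the opening at its end, in the units of the state.
- get_state(): the state, without advancing time (a new reading comes with each control period).
- optics.read_camera(name): name is "side" or "top" or "wrist"; returns a dict with "pixels" (400x640x3 uint8, red, green, blue), "mtx" (3x3 intrinsics, pixels), "T" (4x4, takes a point from camera to world coordinates). Camera axes: x right, y down, z forward; pixel columns grow to the right and rows downward; lengths in m; the calibration is good to about 2 mm. A picture is of the moment at which its call begins. There is no depth.
- finish_job(): hands the job in, once; it reports no verdict.
Trained networks look in a picture, given as the dict that the camera call returned (one of the last four; its "shot" number tells which), for a name from the list of things; names that differ only in an ending like _2 or _b are one class to them, and where a whole thing is asked for, a point or a joint stands for the part that bears it (a point fixed in the world has none). Each returns a list of dicts, best first, with "confidence" (0 to 1); they miss things now and then, are a little off and sometimes report something else, mostly with a low value. They report only what shows in the picture. A call takes as long as a camera call. They do not tell look-alikes from the thing itself.
- optics.find_in(picture, label): "position" ([column, row] in pixels, amid what is visible of it).
- optics.tip_of(picture, label): "position" ([column, row] in pixels: a listed point, or the origin of a listed thing).
The state is a dict: "time": time; "qpos": joint angles; "qvel": joint speeds; "joint_efforts": joint torques, N m; "eef_pos": TCP position; "ee_rot": TCP orientation; "contact_force": force on the tool from outside, world axes, zero at the start; "ft_torque": the same for the moment, N m; "opening": opening from 0.0 (shut) to 1.0 (fully open).
Only numpy, scipy, OpenCV 4.12 (cv2) and the standard library are available. Lean on these libraries where they do the work, as an engineer would, in place of code of your own. Each camera call takes 0.05 s, during which the arm holds its last target.

## Working session

There is one attempt and no reset: what is moved stays moved. The work goes in short steps, Python scripts to look and compute and a tool call to move; the robot and the scene stay as the last step left them, time stands still between calls to the robot, and variables do not carry over. Pictures are saved under pics/ and viewed, and the job is handed in when it is done.

Besides the shell and the picture viewer there is one more tool, called after "Request:" as name(argument=value, ...) on one line, values as JSON. arm_command: Moves the arm, as the interface text tells. Its arguments: {"type":"object","properties":{"series":{"type":"array","items":{"type":"array","items":{"type":"number"}}}},"required":["series"]}

```bash
ls; mkdir -p pics; cat > h.py <<'E'
import numpy as np, cv2
from cell import get_state, optics, finish_job, arm
def shot(cam,fn=None):
    p=optics.read_camera(cam)
    if fn: cv2.imwrite('pics/'+fn,p['pixels'][:,:,::-1])
    return p
def at_z(p,uv,z):
    d=np.linalg.inv(p['mtx'])@np.array([uv[0],uv[1],1.]); T=p['T']; d=T[:3,:3]@d; o=T[:3,3]
    return o+d*(z-o[2])/d[2]
def proj(p,X):
    T=np.linalg.inv(p['T']); c=T[:3,:3]@np.array(X)+T[:3,3]; c=p['mtx']@c; return c[:2]/c[2]
E
python3 - <<'E'
from h import *
s=get_state(); print({k:np.round(v,3) for k,v in s.items()}); print(arm.nose_length)
for c in ['top','side','wrist']:
    p=shot(c,c+'0.png'); print(c,p['T'].round(3).tolist())
    for l in ['cap','cap_bar','lamp','mouth','seal_top','relay','spool','dongle','cutters']:
        print(l,[(np.round(d['position']).tolist(),round(d['confidence'],2)) for d in optics.tip_of(p,l)[:4]])
E
```

```text
pics
{'time': np.float64(0.0), 'qpos': array([-1.213,  0.261, -0.139,  1.173, -0.   ,  1.571]), 'qvel': array([ 0.001,  0.   , -0.001,  0.003, -0.001, -0.001]), 'joint_efforts': array([-2.0000e-03, -4.0567e+01,  2.5393e+01,  1.9000e-02, -0.0000e+00,
       -0.0000e+00]), 'eef_pos': array([ 0.184, -0.491,  0.241]), 'ee_rot': array([-1.573, -0.   , -2.784]), 'contact_force': array([ 0.032,  0.087, -0.171]), 'ft_torque': array([ 0.037,  0.038, -0.034]), 'opening': np.float64(1.006)}
0.011
top [[0.01, -0.993, 0.116, 0.334], [-1.0, -0.007, 0.023, -0.148], [-0.022, -0.116, -0.993, 1.067], [0.0, 0.0, 0.0, 1.0]]
cap [([226.0, 186.0], 0.73), ([374.0, 281.0], 0.7), ([372.0, 226.0], 0.68), ([421.0, 296.0], 0.66)]
cap_bar [([424.0, 295.0], 0.65), ([373.0, 227.0], 0.63), ([372.0, 282.0], 0.59), ([228.0, 182.0], 0.37)]
lamp [([234.0, 189.0], 0.97)]
mouth [([229.0, 183.0], 0.59)]
seal_top [([227.0, 181.0], 0.76), ([266.0, 110.0], 0.57)]
relay [([328.0, 204.0], 0.64)]
spool [([346.0, 151.0], 0.59)]
dongle [([268.0, 111.0], 0.56)]
cutters [([394.0, 177.0], 0.71), ([373.0, 223.0], 0.17)]
side [[0.81, -0.277, 0.516, -0.112], [-0.585, -0.419, 0.694, -0.885], [0.024, -0.865, -0.502, 0.63], [0.0, 0.0, 0.0, 1.0]]
cap [([280.0, 276.0], 0.93), ([326.0, 258.0], 0.67), ([296.0, 311.0], 0.66)]
cap_bar [([277.0, 263.0], 0.93), ([325.0, 244.0], 0.7), ([296.0, 300.0], 0.58)]
lamp [([287.0, 197.0], 0.74)]
mouth [([283.0, 173.0], 0.78), ([323.0, 256.0], 0.32)]
seal_top [([284.0, 172.0], 0.78), ([284.0, 200.0], 0.71)]
relay [([316.0, 232.0], 0.64)]
spool [([364.0, 218.0], 0.66)]
dongle [([345.0, 187.0], 0.46)]
cutters [([376.0, 253.0], 0.52)]
wrist [[0.35, -0.899, -0.263, 0.251], [-0.937, -0.336, -0.099, -0.467], [0.0, 0.281, -0.96, 0.374], [0.0, 0.0, 0.0, 1.0]]
cap [([236.0, 111.0], 0.88), ([148.0, 53.0], 0.85)]
cap_bar [([130.0, 44.0], 0.87), ([228.0, 112.0], 0.69)]
lamp []
mouth []
seal_top []
relay []
spool []
dongle []
cutters []
```

```bash
python3 - <<'E'
import cv2
a=cv2.imread('pics/top0.png'); cv2.imwrite('pics/top0z.png',cv2.resize(a[80:330,170:470],(780,650))[:600])
a=cv2.imread('pics/side0.png'); cv2.imwrite('pics/side0z.png',cv2.resize(a[140:340,220:430],None,fx=2.9,fy=2.9))
E
```

```text
(no output)
```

View pics/top0z.png

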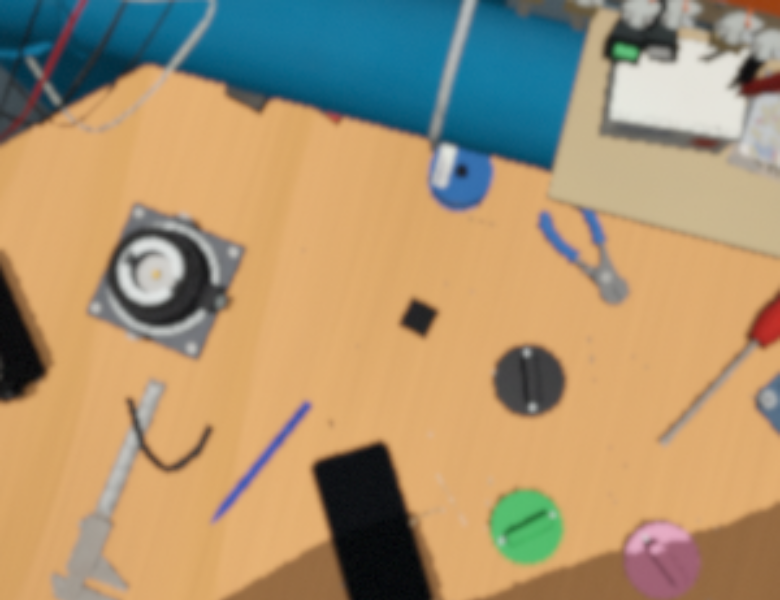

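View pics/side0z.png

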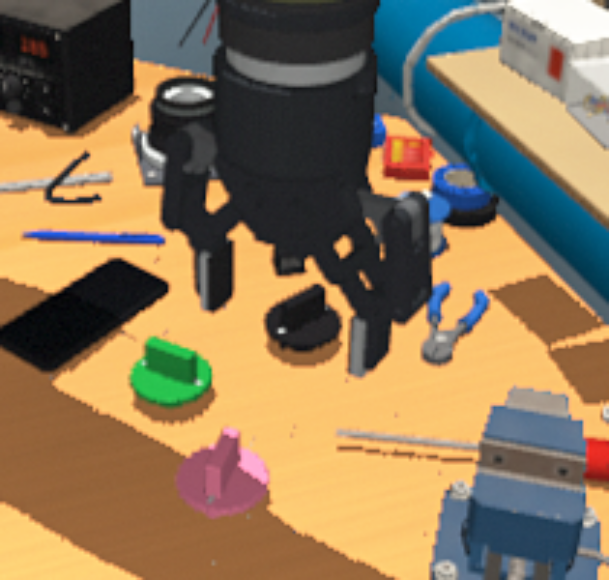

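View pics/wrist0.png

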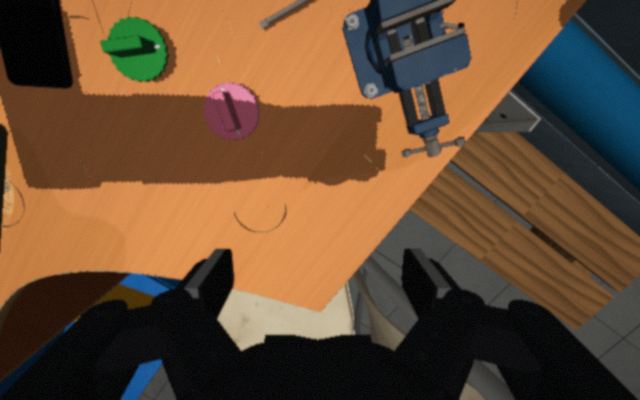

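Top view: the black cap is at about (373,226), with its bar running roughly along the rows. The lamp is at (230,185). The green cap at (372,282) and the pink one at (424,295) are look-alikes. Next I'll compute the world positions.

```bash
python3 - <<'E'
from h import *
p=shot('top'); print(p['mtx'].round(1).tolist())
q=lambda u,v:(170+u/2.6,80+v/2.6)
c=[at_z(p,q(*a),0.006) for a in [(137,205),(243,247),(197,357),(90,312)]]
print(np.round(c,4)); m=np.mean(c,0);print('lamp',m); e=c[1]-c[0]; print([np.degrees(np.arctan2(*(c[(i+1)%4]-c[i])[1::-1])) for i in range(4)],[np.linalg.norm(c[(i+1)%4]-c[i]) for i in range(4)])
print('net lamp z0',at_z(p,(234,189),0),'mouth z.07',at_z(p,(229,183),.07),'seal',at_z(p,(227,181),.0805))
# cap flange circle
print('cap flange',at_z(p,q(530,380.5),.024),'net cap',at_z(p,(372,226),0),'bar',at_z(p,(373,227),.04))
a=at_z(p,q(527,353),.045);b=at_z(p,q(533,408),.045);print(a,b,np.degrees(np.arctan2(*(a-b)[1::-1])))
s=shot('side'); print('side cap',at_z(s,(326,258),0),at_z(s,(325,244),.04),'mouth',at_z(s,(283,173),.07),at_z(s,(284,172),.0805))
E
```

```text
[[457.6, 0.0, 315.7], [0.0, 457.6, 190.2], [0.0, 0.0, 1.0]]
[[ 0.5304  0.097   0.006 ]
 [ 0.4925 -0.0006  0.006 ]
 [ 0.3927  0.0384  0.006 ]
 [ 0.4324  0.1363  0.006 ]]
lamp [0.46198981 0.06774189 0.006     ]
[np.float64(-111.26063531443586), np.float64(158.65768922138489), np.float64(67.92552722450847), np.float64(-21.821695651941944)] [np.float64(0.10473641274859023), np.float64(0.10714396326750185), np.float64(0.10562886558150732), np.float64(0.10564860260486235)]
net lamp z0 [0.45952706 0.06913671 0.        ] mouth z.07 [0.46455341 0.06636529 0.07      ] seal [0.46755785 0.06863748 0.0805    ]
cap flange [ 0.37370256 -0.25703139  0.024     ] net cap [ 0.37537982 -0.25525708  0.        ] bar [ 0.37161853 -0.2534745   0.04      ]
[ 0.39640466 -0.25239289  0.045     ] [ 0.34952766 -0.25728709  0.045     ] 5.960383252716685
side cap [ 0.3768831  -0.26123178  0.        ] [ 0.37589943 -0.2563677   0.04      ] mouth [0.45944117 0.07340057 0.07      ] [0.4547143  0.05948349 0.0805    ]
```

Request:
arm_command(series=[[0,0,-2,0.03,0.04,0,100],[0,0,-2.5,0.032,0.04,0,100],[0,0,-2.5,0.032,0.04,0,100],[0,0,-2.5,0.032,0.04,0,100],[0,0,-2.5,0.032,0.04,0,100],[0,0,-2.5,0.032,0.035,0,100],[0,0,0,0,0,0,100],[0,0,0,0,0,0,100]])

```text
time: 2.6
eef_pos: [0.3737, -0.2569, 0.2423]
ee_rot: [-1.57, -0.001, -3.036]
contact_force: [-0.9, -0.1, -0.2]
opening: 0.998
```

```bash
python3 - <<'E'
from h import *
s=get_state(); print(s['eef_pos'],s['ee_rot'],s['qpos'],s['contact_force'])
p=shot('wrist','w1.png')
for l in ['cap','cap_bar','cap_lugs']: print(l,[(np.round(d['position'],1).tolist(),round(d['confidence'],2),at_z(p,d['position'],{'cap':0,'cap_bar':.04,'cap_lugs':.005}[l]).round(4).tolist()) for d in optics.tip_of(p,l)[:4]])
E
```

```text
[ 0.37366636 -0.25685265  0.24229671] [-1.57044184e+00 -5.18912224e-04 -3.03603108e+00] [-6.01795315e-01  1.37913478e-01 -2.96450428e-01  1.13659648e+00
 -6.06645667e-04  2.43423572e+00] [-0.90867492 -0.14370313 -0.18206976]
cap [([384.7, 281.3], 0.92, [0.2227, -0.3738, 0.0]), ([305.7, 258.2], 0.88, [0.2483, -0.2532, 0.0]), ([319.8, 176.4], 0.7, [0.3705, -0.2606, 0.0])]
cap_bar [([316.7, 181.1], 0.91, [0.3724, -0.2563, 0.04]), ([307.2, 270.8], 0.89, [0.2513, -0.2565, 0.04]), ([389.9, 299.1], 0.74, [0.2201, -0.3722, 0.04])]
cap_lugs [([384.4, 284.3], 0.67, [0.2206, -0.3726, 0.005]), ([301.8, 261.5], 0.66, [0.2451, -0.2481, 0.005]), ([312.4, 174.8], 0.57, [0.3726, -0.2506, 0.005]), ([316.3, 180.1], 0.43, [0.3661, -0.2564, 0.005])]
```

View pics/w1.png

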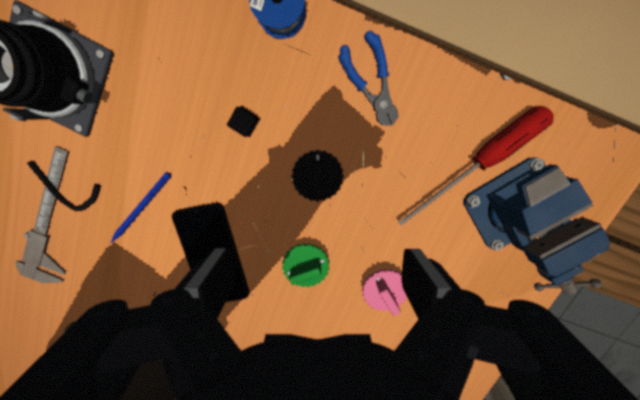

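Request:
arm_command(series=[[0,0,10,0.01,0.036,0.003,100],[0,0,10,0.01,0.036,0.003,100],[0,0,10,0.01,0.036,0.003,100],[0,0,10,0.01,0.036,0.003,100],[0,0,10,0.01,0.036,0.003,100],[0,0,10,0.01,0.036,0.003,100],[0,0,10,0.01,0.036,0.003,100],[0,0,10,0.01,0.036,0.003,100],[0,0,10,0.008,0.036,0.003,100],[0,0,0,0,0,0,100],[0,0,0,0,0,0,100]])

```text
time: 4.18
eef_pos: [0.4616, 0.0663, 0.2691]
ee_rot: [-1.572, -0.001, -1.468]
contact_force: [-0.8, 0.3, -0.6]
opening: 1.004
```

```bash
python3 - <<'E'
from h import *
s=get_state(); print(s['eef_pos'],s['ee_rot'],s['qpos'],s['contact_force'])
p=shot('wrist','w2.png')
for l,z in [('lamp',0),('mouth',.07),('seal_top',.0805)]: print(l,[(np.round(d['position'],1).tolist(),round(d['confidence'],2),at_z(p,d['position'],z).round(4).tolist()) for d in optics.tip_of(p,l)[:4]])
u,v=proj(p,[.462,.068,.07]); print(u,v); u,v=int(u),int(v)
# rectify plane z=0.07: 1px=0.2mm, up=+x, left=+y
N=560; s=0.00022; c=np.array([.462,.068])
def H(z):
    W=[];I=[]
    for i,j in [(0,0),(N,0),(N,N),(0,N)]:
        W.append((i,j)); I.append(proj(p,[c[0]+(N/2-j)*s,c[1]+(N/2-i)*s,z]))
    return cv2.getPerspectiveTransform(np.float32(I),np.float32(W))
cv2.imwrite('pics/w2r.png',cv2.warpPerspective(p['pixels'][:,:,::-1],H(.07),(N,N),flags=cv2.INTER_CUBIC))
E
```

```text
[0.46160932 0.06630897 0.26912922] [-1.57151614e+00 -5.80966186e-04 -1.46817377e+00] [ 1.43037241e-01  1.49152692e-01 -2.12030918e-01  1.21035542e+00
 -5.51408555e-04  1.61121142e+00] [-0.78165493  0.25069728 -0.59224993]
lamp [([318.4, 166.8], 0.58, [0.4631, 0.0707, 0.0])]
mouth [([316.4, 176.3], 0.92, [0.4605, 0.0709, 0.07])]
seal_top [([314.5, 179.9], 0.92, [0.4586, 0.0686, 0.0805])]
317.4130912484183 178.82204038359754
```

View pics/w2.png

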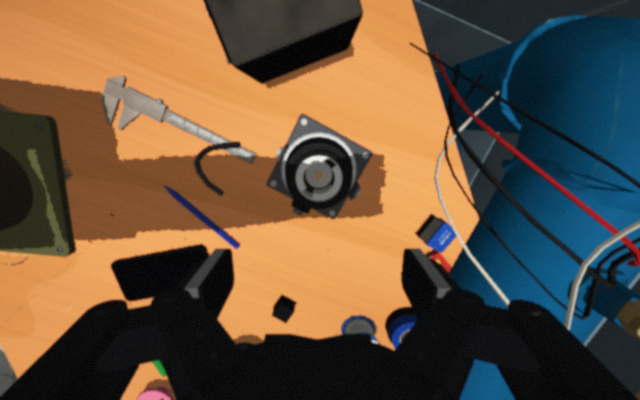

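View pics/w2r.png

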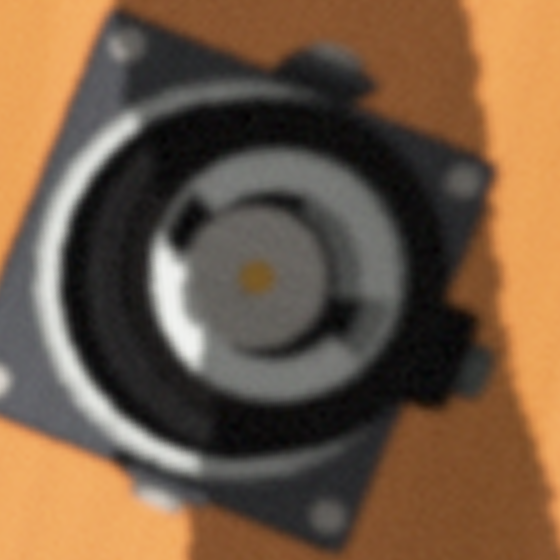

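Request:
arm_command(series=[[0,0,0,0,0,-0.035,100],[0,0,0,0,0,-0.035,100],[0,0,0,0,0,-0.03,100],[0,0,0,0,0,0,100],[0,0,0,0,0,0,100]])

```text
time: 5.0
eef_pos: [0.4625, 0.067, 0.1703]
ee_rot: [-1.57, 0.0, -1.467]
contact_force: [0.2, -0.9, 0.5]
opening: 1.004
```

```bash
cat >> h.py <<'E'
def rect(p,c,z,fn=None,N=560,s=0.00022):
    W=[];I=[]
    for i,j in [(0,0),(N,0),(N,N),(0,N)]:
        W.append((i,j)); I.append(proj(p,[c[0]+(N/2-j)*s,c[1]+(N/2-i)*s,z]))
    r=cv2.warpPerspective(p['pixels'][:,:,::-1],cv2.getPerspectiveTransform(np.float32(I),np.float32(W)),(N,N),flags=cv2.INTER_CUBIC)
    if fn: cv2.imwrite('pics/'+fn,r)
    return r
E
python3 - <<'E'
from h import *
s=get_state(); print(s['eef_pos'],s['ee_rot'])
p=shot('wrist','w3.png')
for l,z in [('lamp',0),('mouth',.07),('seal_top',.0805)]: print(l,[(np.round(d['position'],1).tolist(),round(d['confidence'],2),at_z(p,d['position'],z).round(4).tolist()) for d in optics.tip_of(p,l)[:4]])
rect(p,(.4633,.0682),.07,'w3r.png',N=560,s=.00013)
E
```

```text
[0.46249502 0.06698506 0.17033982] [-1.56950684e+00  3.40566324e-05 -1.46688589e+00]
lamp [([316.5, 183.5], 0.63, [0.4622, 0.0696, 0.0])]
mouth [([316.2, 203.3], 0.88, [0.4622, 0.0683, 0.07])]
seal_top [([315.9, 207.2], 0.79, [0.462, 0.0681, 0.0805])]
```

View pics/w3.png

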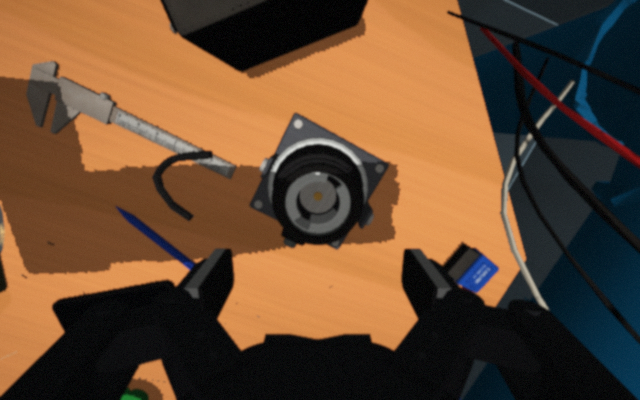

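View pics/w3r.png

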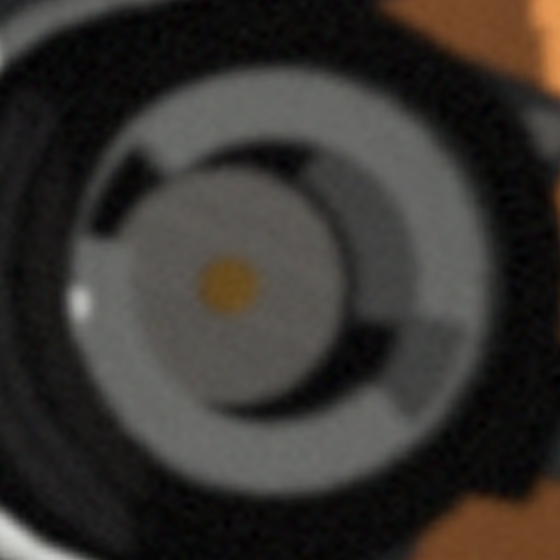

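```bash
python3 - <<'E'
import cv2,numpy as np
r=cv2.imread('pics/w3r.png')
P=cv2.warpPolar(r,(300,720),(284,281),230,cv2.WARP_POLAR_LINEAR)
P=np.vstack([P[-120:],P[:-120]])
cv2.imwrite('pics/w3p.png',cv2.resize(cv2.rotate(P,cv2.ROTATE_90_COUNTERCLOCKWISE),(720,300)))
g=cv2.cvtColor(P,cv2.COLOR_BGR2GRAY)
for mm in [20.5,21.5,22.5,23.5]:
    k=int(mm/.13/230*300); print(mm,[(i-120)/2 for i in range(1,720) if abs(int(g[i,k])-int(g[i-1,k]))>4])
E
```

```text
20.5 [13.5, 15.0, 214.5, 217.0]
21.5 [14.0, 206.5, 215.0, 219.5, 220.0, 220.5, 221.0, 222.0, 223.0, 223.5, 224.0, 224.5]
22.5 [48.0, 193.0, 194.0, 195.0, 196.0, 197.5, 199.5, 202.0, 219.0, 220.0, 221.5, 222.0, 222.5, 223.0]
23.5 [48.5, 49.0, 192.5, 193.0, 194.0, 194.5, 195.0, 196.0, 219.5, 221.0, 221.5, 222.0, 222.5, 225.0, 225.5]
```

View pics/w3p.png

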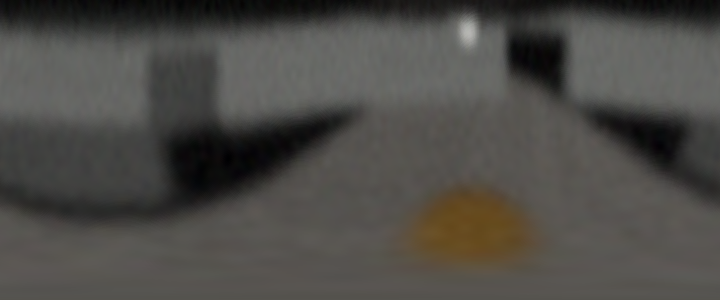

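Request:
arm_command(series=[[0,0,10,0,0,0.03,100],[0,0,10,-0.008,-0.03,0.01,100],[0,0,10,-0.01,-0.042,0,100],[0,0,10,-0.012,-0.042,0,100],[0,0,10,-0.012,-0.042,0,100],[0,0,10,-0.012,-0.042,0,100],[0,0,10,-0.012,-0.042,0,100],[0,0,10,-0.012,-0.042,-0.01,100],[0,0,10,-0.011,-0.042,-0.015,100],[0,0,0,0,0,-0.01,100],[0,0,0,0,0,0,100],[0,0,0,0,0,0,100]])

```text
time: 6.7
eef_pos: [0.3735, -0.2556, 0.1748]
ee_rot: [-1.571, -0.001, 0.104]
contact_force: [0.0, 0.1, -0.3]
opening: 0.997
```

```bash
python3 - <<'E'
from h import *
s=get_state(); print(s['eef_pos'],s['ee_rot'],s['qpos'])
p=shot('wrist','w4.png')
for l,z in [('cap',0),('cap_bar',.04)]: print(l,[(np.round(d['position'],1).tolist(),round(d['confidence'],2),at_z(p,d['position'],z).round(4).tolist()) for d in optics.tip_of(p,l)[:4]])
r=rect(p,(.374,-.256),.024,None,N=560,s=.00018)
r=np.clip(r.astype(float)*2.5,0,255).astype('uint8'); cv2.imwrite('pics/w4r.png',r)
E
```

```text
[ 0.37346495 -0.25558315  0.17481657] [-1.57090261e+00 -5.43602317e-04  1.03927504e-01] [-6.00334859e-01  1.79515098e-01 -4.29880818e-01  9.60917320e-01
  2.70967534e-04 -7.04262269e-01]
cap [([317.5, 190.9], 0.88, [0.3809, -0.2546, 0.0]), ([333.0, 58.8], 0.7, [0.2469, -0.2534, 0.0]), ([215.9, 17.5], 0.57, [0.2231, -0.3674, 0.0])]
cap_bar [([314.9, 196.7], 0.61, [0.3768, -0.2576, 0.04])]
```

View pics/w4.png

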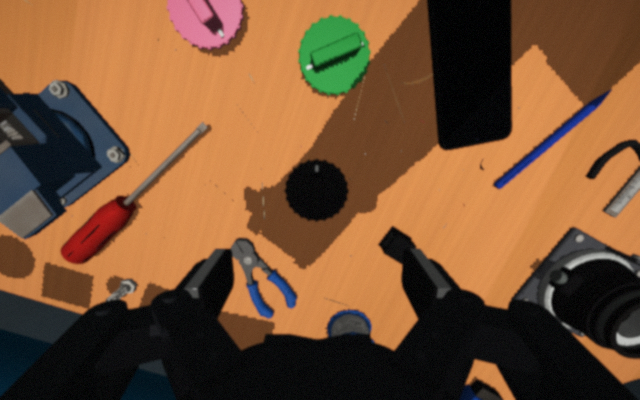

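View pics/w4r.png

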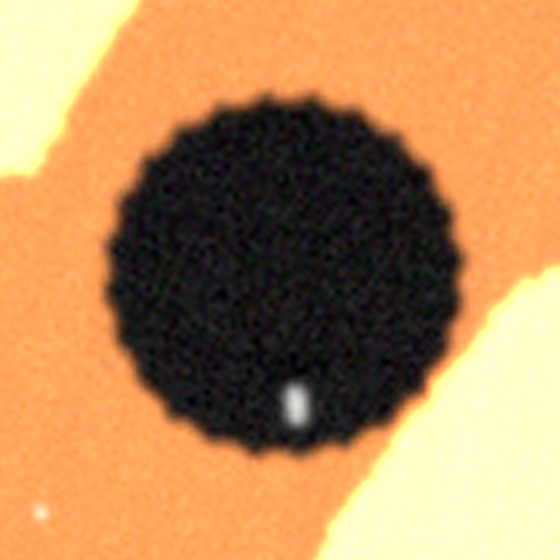

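Request:
arm_command(series=[[0,0,0,0.0015,-0.001,-0.03,40],[0,0,0,0,0,-0.03,40],[0,0,0,0,0,-0.02,40],[0,0,0,0,0,-0.01,40],[0,0,0,0,0,0,40],[0,0,0,0,0,0,40]])

```text
time: 7.6
eef_pos: [0.3752, -0.2577, 0.0852]
ee_rot: [-1.572, -0.001, 0.103]
contact_force: [0.7, -0.6, 0.5]
opening: 0.401
```

```bash
python3 - <<'E'
from h import *
s=get_state(); print(s['eef_pos'],s['ee_rot'],s['contact_force'],s['opening'])
p=shot('wrist','w5.png'); p=shot('side'); r=p['pixels'][200:300,270:390,::-1]; cv2.imwrite('pics/s5.png',cv2.resize(r,None,fx=5,fy=5))
E
```

```text
[ 0.37523959 -0.2577244   0.08515204] [-1.57188717e+00 -1.27909353e-03  1.03257989e-01] [ 0.73124133 -0.61024902  0.52167355] 0.40056086347016523
```

View pics/w5.png

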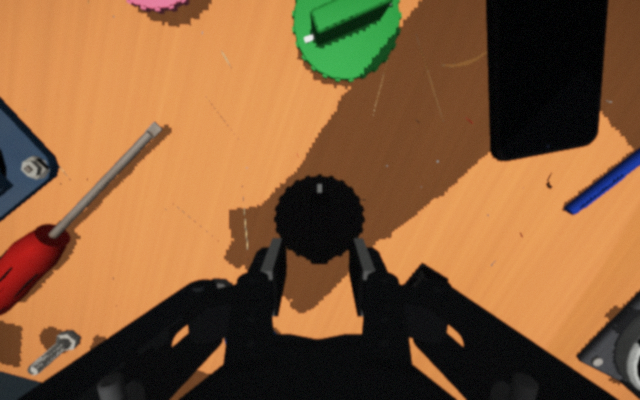

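View pics/s5.png

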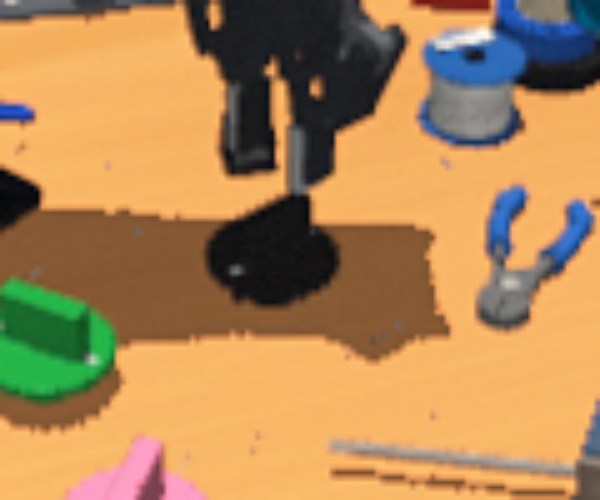

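The fingers straddle the bar, and the white mark at (319,187) lies straight above the cap centre at (319,219), so the jaws are square to the bar. I'll lower and grasp.

Request:
arm_command(series=[[0,0,0,0,0.0005,-0.02,40],[0,0,0,0,0,-0.015,40],[0,0,0,0,0,-0.009,40],[0,0,0,0,0,0,40],[0,0,0,0,0,0,14],[0,0,0,0,0,0,0],[0,0,0,0,0,0,0],[0,0,0,0,0,0,0]])

```text
time: 8.7
eef_pos: [0.375, -0.2572, 0.0409]
ee_rot: [-1.572, -0.001, 0.103]
contact_force: [-0.0, 0.8, 5.9]
opening: 0.129
```

Request:
arm_command(series=[[0,0,0,0,0,0.002,0],[0,0,0,0,0,0.03,0],[0,0,0,0,0,0.04,0],[0,0,0,0,0,0.04,0],[0,0,0,0,0,0,0],[0,0,0,0,0,0,0]])

```text
time: 9.45
eef_pos: [0.3739, -0.2564, 0.1515]
ee_rot: [-1.57, 0.001, 0.103]
contact_force: [-0.6, -0.3, -1.1]
opening: 0.13
```

```bash
python3 - <<'E'
from h import *
s=get_state(); print(s['eef_pos'],s['ee_rot'],s['contact_force'],s['ft_torque'],s['opening'],s['qpos'])
p=shot('wrist','w6.png'); p=shot('side'); r=p['pixels'][130:300,240:420,::-1]; cv2.imwrite('pics/s6.png',cv2.resize(r,None,fx=3.5,fy=3.5))
E
```

```text
[ 0.37386228 -0.25643818  0.15153017] [-1.56997686e+00  1.01276136e-03  1.03103635e-01] [-0.60394041 -0.25333232 -1.10545632] [ 0.09564699 -0.02531452  0.01311359] 0.12961690492093758 [-6.01189719e-01  2.02048657e-01 -4.67700387e-01  9.02349681e-01
 -3.12645450e-05 -7.04292919e-01]
```

View pics/w6.png

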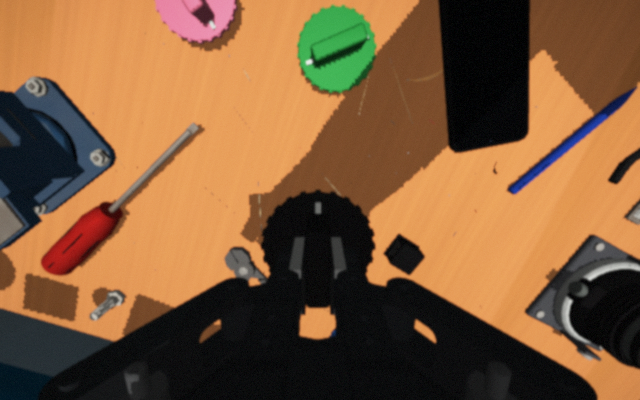

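View pics/s6.png

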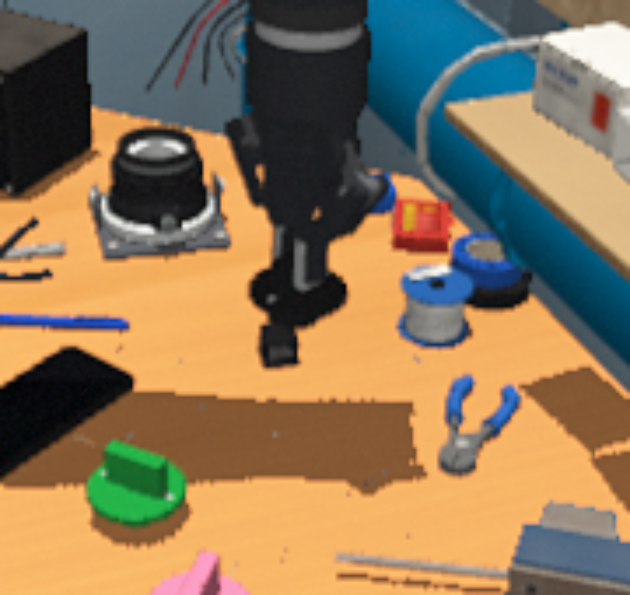

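Request:
arm_command(series=[[0,0,6,0.009,0.03,0.02,0],[0,0,6,0.01,0.037,0.005,0],[0,0,6,0.01,0.037,0,0],[0,0,6,0.01,0.037,0,0],[0,0,6,0.01,0.037,0,0],[0,0,6,0.01,0.037,0,0],[0,0,6,0.01,0.037,0,0],[0,0,6,0.01,0.037,0,0],[0,0,6,0.01,0.035,0,0],[0,0,0,0,0,-0.015,0],[0,0,0,0,0,0,0],[0,0,0,0,0,0,0],[0,0,0,0,0,0,0]])

```text
time: 11.18
eef_pos: [0.4635, 0.0667, 0.1625]
ee_rot: [-1.571, -0.0, 1.045]
contact_force: [0.2, 0.1, -0.8]
opening: 0.125
```

```bash
python3 - <<'E'
from h import *
s=[get_state() for i in range(1)][0]; print(s['eef_pos'],s['ee_rot'],s['contact_force'],s['ft_torque'],s['opening'],s['qpos'])
p=shot('wrist','w7.png'); t=s['eef_pos']
r=rect(p,t[:2],t[2]-.017,None,N=560,s=.00018)
cv2.imwrite('pics/w7r.png',np.clip(r.astype(float)*2.5,0,255).astype('uint8'))
r=rect(p,(.4632,.0677),.0805,None,N=560,s=.00022); cv2.imwrite('pics/w7m.png',np.clip(r.astype(float)*2,0,255).astype('uint8'))
p=shot('side'); r=p['pixels'][100:260,200:380,::-1]; cv2.imwrite('pics/s7.png',cv2.resize(r,None,fx=3.5,fy=3.5))
E
```

```text
[0.46353857 0.06671254 0.16249577] [-1.57093973e+00 -1.01762084e-04  1.04461468e+00] [ 0.21603624  0.10273624 -0.82816289] [-0.02256007 -0.0017704  -0.02060008] 0.12501973623461482 [ 1.42944691e-01  2.15609379e-01 -4.17576625e-01  9.37434715e-01
 -9.13757481e-06 -9.01669980e-01]
```

View pics/w7r.png

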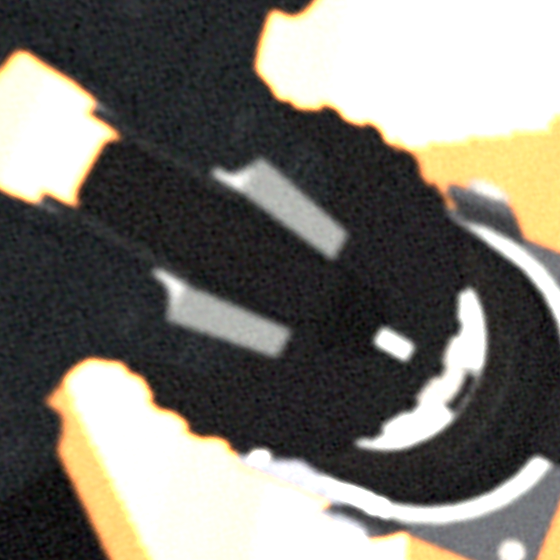

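View pics/w7m.png

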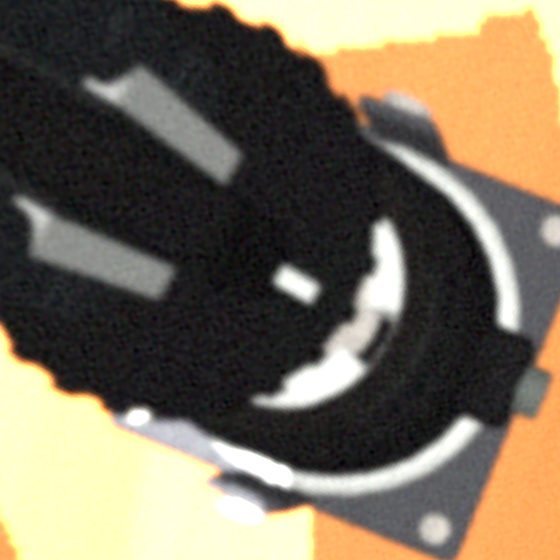

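View pics/s7.png

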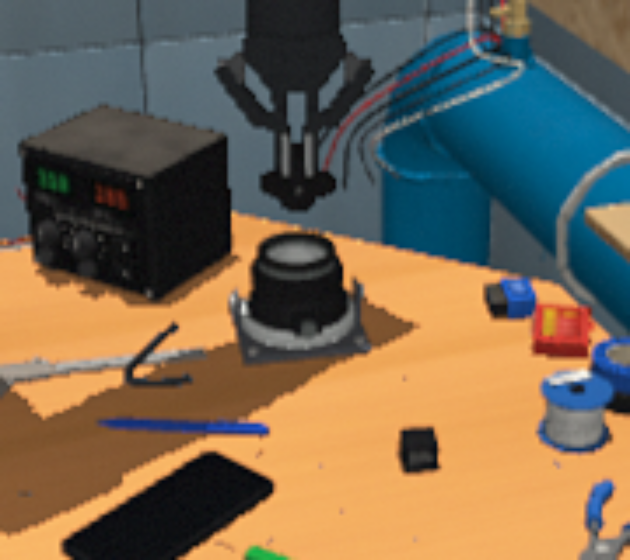

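Request:
arm_command(series=[[0,0,0,0,0.001,-0.02,0],[0,0,0,0,0,-0.02,0],[0,0,0,0,0,-0.008,0],[0,0,0,0,0,0,0],[0,0,0,0,0,0,0]])

```text
time: 11.9
eef_pos: [0.4641, 0.0682, 0.115]
ee_rot: [-1.572, -0.001, 1.045]
contact_force: [0.1, 0.6, -0.8]
opening: 0.125
```

```bash
python3 - <<'E'
from h import *
L=[]
for i in range(3):
    p=shot('side'); L.append(get_state())
for k in ['eef_pos','ee_rot','contact_force','ft_torque']: print(k,np.mean([s[k] for s in L],0).round(4),np.std([s[k] for s in L],0).round(4))
r=p['pixels'][100:260,200:380,::-1]; cv2.imwrite('pics/s8.png',cv2.resize(r,None,fx=3.5,fy=3.5))
E
```

```text
eef_pos [0.4642 0.0682 0.115 ] [0.0001 0.     0.    ]
ee_rot [-1.5720e+00 -1.0000e-03  1.0455e+00] [0.     0.0001 0.    ]
contact_force [ 0.4206 -0.1068 -1.0757] [0.1566 0.2986 0.7051]
ft_torque [-0.0132  0.0168  0.0251] [0.0184 0.0298 0.0034]
```

View pics/s8.png

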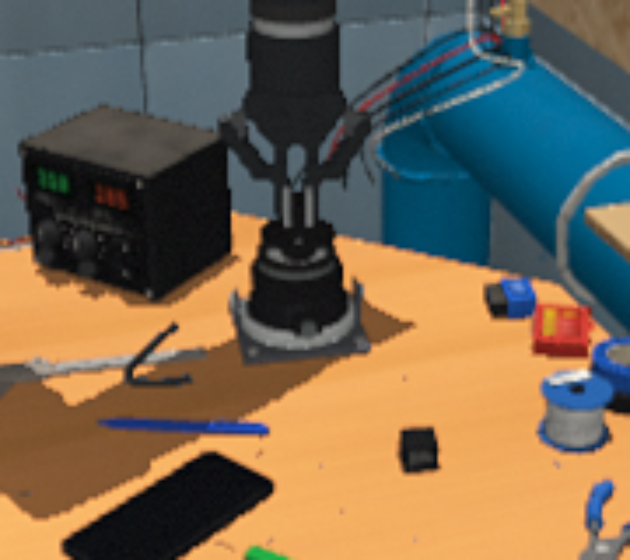

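Request:
arm_command(series=[[0,0,0,-0.001,0,-0.004,0],[0,0,0,0,0,-0.003,0],[0,0,0,0,0,0,0],[0,0,0,0,0,0,0]])

```text
time: 12.55
eef_pos: [0.4625, 0.0682, 0.1073]
ee_rot: [-1.571, 0.0, 1.046]
contact_force: [-0.9, 0.1, -0.5]
opening: 0.126
```

Request:
arm_command(series=[[0,0,0,0,0,-0.002,0],[0,0,0,0,0,-0.002,0],[0,0,0,0,0,0,0],[0,0,0,0,0,0,0]])

```text
time: 13.05
eef_pos: [0.4626, 0.0682, 0.1035]
ee_rot: [-1.571, -0.0, 1.046]
contact_force: [-0.4, 0.3, 0.8]
opening: 0.121
```

Request:
arm_command(series=[[0,0,0,0,0,-0.0015,0],[0,0,0,0,0,-0.0015,0],[0,0,0,0,0,0,0],[0,0,0,0,0,0,0]])

```text
time: 13.55
eef_pos: [0.4626, 0.0682, 0.1005]
ee_rot: [-1.571, -0.0, 1.046]
contact_force: [-1.3, -0.5, 3.5]
opening: 0.128
```

Request:
arm_command(series=[[0,0,0,0,0,-0.0015,0],[0,0,0,0,0,-0.0015,0],[0,0,0,0,0,-0.0015,0],[0,0,0,0,0,-0.001,0],[0,0,0,0,0,0,0],[0,0,0,0,0,0,0]])

```text
time: 14.3
eef_pos: [0.4626, 0.0682, 0.0953]
ee_rot: [-1.571, -0.0, 1.046]
contact_force: [-2.9, -0.1, 8.5]
opening: 0.127
```

Request:
arm_command(series=[[0,0,0,-0.0005,0,-0.001,0],[0,0,0,0,0,0,0],[0,0,0,0,0,0,0]])

```text
time: 14.68
eef_pos: [0.4626, 0.0682, 0.0945]
ee_rot: [-1.572, -0.001, 1.046]
contact_force: [-2.3, -0.4, 8.6]
opening: 0.126
```

Request:
arm_command(series=[[0,0,-3,0,0,0,0],[0,0,-3,0,0,0,0],[0,0,-3,0,0,0,0],[0,0,-3,0,0,0,0],[0,0,-3,0,0,0,0],[0,0,0,0,0,0,0]])

```text
time: 15.42
eef_pos: [0.4636, 0.0683, 0.0948]
ee_rot: [-1.573, -0.002, 0.783]
contact_force: [0.3, -0.5, 9.3]
opening: 0.126
```

```bash
python3 - <<'E'
from h import *
s=get_state(); print(s['eef_pos'],s['ee_rot'],s['contact_force'],s['ft_torque'],s['opening'],s['qpos'])
p=shot('wrist','w9.png'); t=s['eef_pos']
r=rect(p,t[:2],t[2]-.017,None,N=560,s=.00018)
cv2.imwrite('pics/w9r.png',np.clip(r.astype(float)*2.5,0,255).astype('uint8'))
E
```

```text
[0.46359504 0.06827605 0.09479864] [-1.57301254 -0.00246677  0.78340686] [ 0.28890929 -0.53681233  9.31538882] [-0.09644817  0.04724793 -0.07832747] 0.12560287449715016 [ 1.46431661e-01  2.81403038e-01 -5.29585193e-01  7.56506931e-01
 -3.14460377e-04 -6.36972982e-01]
```

View pics/w9r.png

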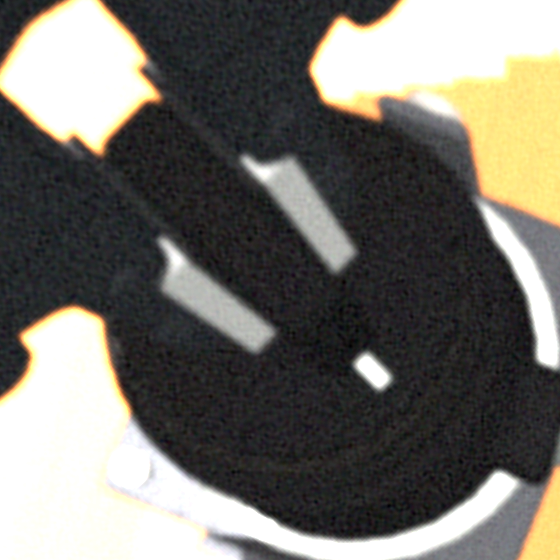

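It turns with little torque: the bar mark now sits at about 45°, down from 61°, which is past the slot's free play. I'll continue to about 76°.

Request:
arm_command(series=[[0,0,-4,0,0,0,0],[0,0,-4,0,0,0,0],[0,0,-4,0,0,0,0],[0,0,-4,0,0,0,0],[0,0,-4,0,0,0,0],[0,0,-4,0,0,0,0],[0,0,-4,0,0,0,0],[0,0,-4,0,0,0,0],[0,0,-4,0,0,0,0],[0,0,-4,0,0,0,0],[0,0,0,0,0,0,0]])

```text
time: 16.85
eef_pos: [0.4643, 0.0681, 0.095]
ee_rot: [-1.571, -0.005, 0.085]
contact_force: [0.7, 0.5, 9.3]
opening: 0.125
```

```bash
python3 - <<'E'
from h import *
s=get_state(); print(s['eef_pos'],s['ee_rot'],s['contact_force'],s['ft_torque'],s['opening'],s['qpos'])
E
```

```text
[0.46429896 0.06814276 0.09499395] [-1.57142862 -0.00455255  0.08498965] [0.70156691 0.51698051 9.34530062] [-0.29205343 -0.05259625 -0.11738078] 0.12484654489249201 [ 0.14632457  0.2814187  -0.52893791  0.75593448 -0.00091016  0.06133431]
```

Turned 55° so far. 21° to go, in small steps.

Request:
arm_command(series=[[0,0,-4,-0.0005,0,0,0],[0,0,-4,0,0,0,0],[0,0,-4,0,0,0,0],[0,0,-3,0,0,0,0],[0,0,-3,0,0,0,0],[0,0,-3,0,0,0,0],[0,0,0,0,0,0,0],[0,0,0,0,0,0,0]])

```text
time: 17.85
eef_pos: [0.4639, 0.068, 0.095]
ee_rot: [-1.57, -0.005, -0.281]
contact_force: [1.0, -1.1, 8.6]
opening: 0.128
```

```bash
python3 - <<'E'
from h import *
s=get_state(); print(s['eef_pos'],s['ee_rot'],s['contact_force'],s['ft_torque'],s['opening'],s['qpos'])
p=shot('wrist','w10.png'); t=s['eef_pos']
r=rect(p,t[:2],t[2]-.017,None,N=560,s=.00018)
cv2.imwrite('pics/w10r.png',np.clip(r.astype(float)*2.5,0,255).astype('uint8'))
E
```

```text
[0.46387881 0.06795609 0.09499336] [-1.5700847  -0.00470539 -0.28130632] [ 0.96390909 -1.10463172  8.60137726] [-0.35156149 -0.05922164 -0.03969373] 0.12847113465062313 [ 0.14632112  0.28070827 -0.53001196  0.7554993  -0.00130383  0.42762278]
```

View pics/w10r.png

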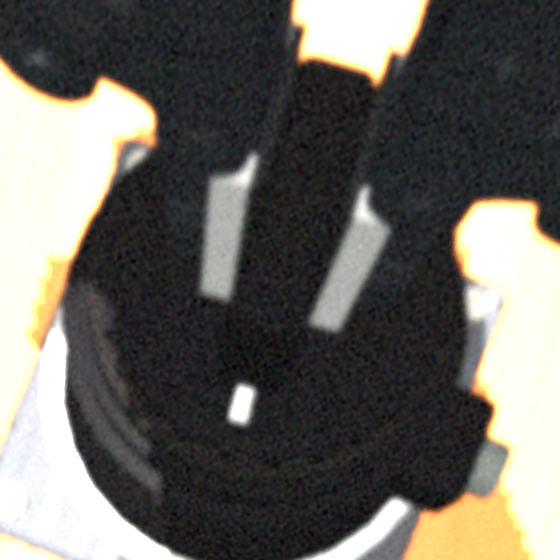

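Request:
arm_command(series=[[0,0,0,0,0,0.001,0],[0,0,0,0,0,0.001,0],[0,0,0,0,0,0.001,0],[0,0,0,0,0,0,0],[0,0,0,0,0,0,0]])

```text
time: 18.52
eef_pos: [0.4638, 0.068, 0.0977]
ee_rot: [-1.57, -0.005, -0.281]
contact_force: [1.6, -1.2, 5.9]
opening: 0.126
```

```bash
python3 - <<'E'
from h import *
s=get_state(); print(s['eef_pos'],s['ee_rot'],s['contact_force'],s['ft_torque'],s['opening'])
E
```

```text
[0.46383989 0.0679752  0.09772985] [-1.57011776 -0.00453314 -0.28117787] [ 1.61683517 -1.17372315  5.86278766] [-0.35567739 -0.2126014   0.06673807] 0.12551528507840276
```

Request:
arm_command(series=[[0,0,0,0,0,0.001,0],[0,0,0,0,0,0.0005,0],[0,0,0,0,0,0,0],[0,0,0,0,0,0,0]])

```text
time: 19.02
eef_pos: [0.4628, 0.0683, 0.0988]
ee_rot: [-1.57, -0.002, -0.281]
contact_force: [2.6, -0.6, 4.6]
opening: 0.126
```

Request:
arm_command(series=[[0,0,0,0,0,0.0005,0],[0,0,0,0,0,0.0005,0],[0,0,0,0,0,0,0],[0,0,0,0,0,0,0]])

```text
time: 19.52
eef_pos: [0.4626, 0.0683, 0.099]
ee_rot: [-1.57, -0.002, -0.281]
contact_force: [5.8, -0.1, -1.3]
opening: 0.123
```

Request:
arm_command(series=[[0,0,0,0,0,-0.0005,0],[0,0,0,0,0,0,15],[0,0,0,0,0,0,25],[0,0,0,0,0,0,40],[0,0,0,0,0,0,40],[0,0,0,0,0,0,40]])

```text
time: 20.27
eef_pos: [0.4612, 0.0681, 0.0987]
ee_rot: [-1.571, 0.001, -0.281]
contact_force: [0.1, 0.0, 0.4]
opening: 0.4
```

```bash
python3 - <<'E'
from h import *
s=get_state(); print(s['eef_pos'],s['ee_rot'],s['contact_force'],s['ft_torque'],s['opening'])
p=shot('wrist','w11.png'); t=s['eef_pos']
r=rect(p,t[:2],.082,None,N=560,s=.00018)
cv2.imwrite('pics/w11r.png',np.clip(r.astype(float)*2.5,0,255).astype('uint8'))
E
```

```text
[0.46119007 0.06807689 0.09868493] [-1.57104987e+00  5.21015309e-04 -2.80922801e-01] [0.10818303 0.0406471  0.37671845] [-0.00017759 -0.00624722  0.02055882] 0.3995669088910315
```

View pics/w11r.png

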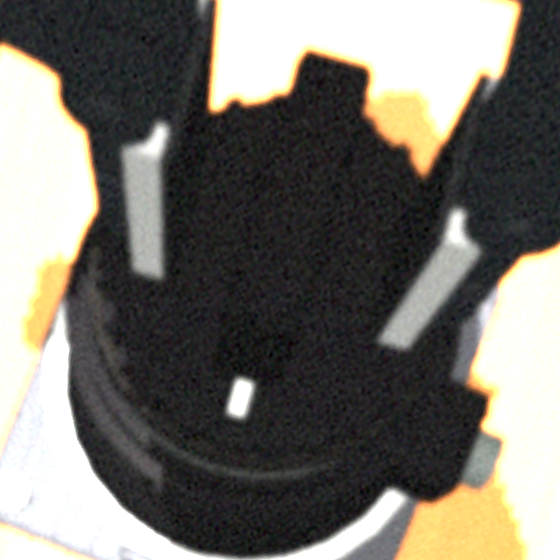

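Request:
arm_command(series=[[0,0,0,0,0,0.02,40],[0,0,0,0,0,0.03,40],[0,0,0,0,0,0.04,40],[0,0,0,0,0,0.04,40],[0,0,0,0,0,0,40],[0,0,0,0,0,0,40]])

```text
time: 21.08
eef_pos: [0.4611, 0.0681, 0.2283]
ee_rot: [-1.571, 0.0, -0.281]
contact_force: [-0.2, 0.7, 0.5]
opening: 0.403
```

```bash
python3 - <<'E'
from h import *
s=get_state(); print(s['time'],s['eef_pos'],s['contact_force'])
p=shot('wrist','w12.png')
for l,z in [('cap',.058),('cap_bar',.098)]: print(l,[(np.round(d['position'],1).tolist(),round(d['confidence'],2),at_z(p,d['position'],z).round(4).tolist()) for d in optics.tip_of(p,l)[:2]])
r=rect(p,(.463,.068),.082,None,N=560,s=.00018); cv2.imwrite('pics/w12r.png',np.clip(r.astype(float)*2.5,0,255).astype('uint8'))
p=shot('side')
for l,z in [('cap',.058),('cap_bar',.098)]: print(l,[(np.round(d['position'],1).tolist(),round(d['confidence'],2),at_z(p,d['position'],z).round(4).tolist()) for d in optics.tip_of(p,l)[:3]])
print([proj(p,[.463,.068,.098+d]).round(1) for d in(0,.0045)])
cv2.imwrite('pics/s12.png',cv2.resize(p['pixels'][100:340,200:440,::-1],None,fx=2.5,fy=2.5))
E
```

```text
21.075 [0.46113247 0.06806623 0.22832542] [-0.18422133  0.71053623  0.54184385]
cap [([1.2, 77.0], 0.97, [0.2705, -0.1992, 0.058]), ([318.2, 191.1], 0.95, [0.4675, 0.0674, 0.058])]
cap_bar [([317.7, 195.0], 0.9, [0.4613, 0.0687, 0.098])]
cap [([296.1, 309.7], 0.89, [0.192, -0.412, 0.058]), ([279.8, 274.5], 0.75, [0.2183, -0.3085, 0.058]), ([285.1, 177.0], 0.59, [0.4629, 0.0672, 0.058])]
cap_bar [([295.9, 297.0], 0.59, [0.1875, -0.4185, 0.098]), ([281.9, 163.3], 0.47, [0.4622, 0.0831, 0.098])]
[array([284.8, 165. ]), array([284.7, 163.7])]
```

View pics/w12r.png

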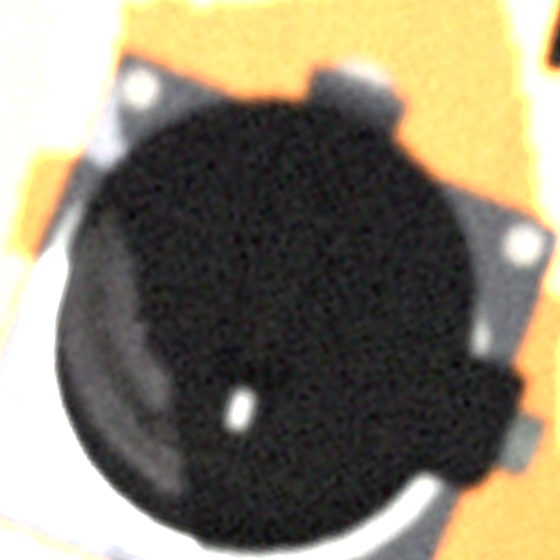

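View pics/s12.png

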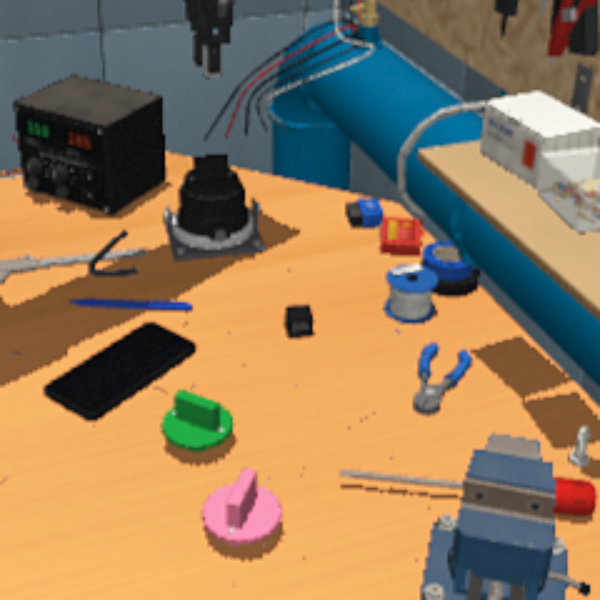

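The cap is seated and level on the lamp. Its bar lies at about -17°, which is 77° clockwise of the slots, and nothing else has moved. Handing in.

```bash
python3 -c "
from h import *
print(finish_job())"
```

```text
the job is handed in; nothing more can be done
None
```

The black cap is on the lamp and appears locked; I handed the job in at about 21 s of the 72 s allowed. The handover reported no verdict.

- **Insertion:** I found the slots with the wrist camera at about 60° in the world frame. The lugs went in without side load, and I pressed the cap down about 8 mm against the ring. The upward force peaked at about 9 N.
- **Twist and lock:** I turned the cap 76° clockwise by the tool reading, or about 77° by the mark on the cap; the locking range is 67–83°. When I let it up, it stopped rising at about 58 mm. A further 1 mm upward command moved it only about 0.2 mm while the force dropped about 6 N, so the notches were holding it.
- **After release:** The gripper was clear of the cap and the force reading was near zero. The last wrist and side pictures show the cap seated, with the bar at about -17°. The look-alikes, spool, cutters, relay and dongle looked undisturbed.

**Checks that disagreed:**
- The networks' positions for the seated cap were up to 5 mm off in the wrist view and 15 mm off for the bar in the side view. I relied on the marks, forces and tool heights instead.
- The sideways force reached about 6 N during the final upward check, and it was gone after release.

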